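# Swap two samples in a dock, then hold its recessed reset button with a marker

## Task

The flat round tin and the dropper bottle on the sample dock stand in each other's wells: swap them, so that each stands flat and upright in the well where the other one was. Only then take the marker out of its stand, reach its bare white end down through the round hole in the dock's middle housing and press the recessed reset button fully down; the job ends holding, so finish with the marker still in the gripper and the button still held down. Leave the loose bottle, the syringe and the spring clamp behind the dock where they are.

Things in the scene. Friction and masses are not known exactly. Their poses are not given: they have to be found in the camera images.
- dock: Sample dock fixed to the table: grey plate 104 mm (its x) by 268 mm (its y), 10 mm high, end cheeks 13 mm high, a round well near each end of y, between them a housing 80 (x) by 58 mm (y), flat top 42 mm above the table. Origin: centre of its underside; z up; yaw varies. The table beyond its -y end (robot's right) is free for 90 mm.
- well_left (a point): Centre of the floor of the well at the dock's +y end, 75 mm from the dock's centre. Round well 72 mm in diameter, floor 6 mm above the table, rim 10 mm above the table (4 mm deep).
- well_right (a point): Centre of the floor of the same kind of well at the dock's -y end, 75 mm from the dock's centre. The start may have the tin in either well and the bottle in the other.
- aperture (a point): Centre of the mouth of the round hole in the housing's top, 42 mm above the table, 20 mm in diameter with a small bevel, straight down; z up.
- button_top (a point): Centre of the top of the white reset button, 18 mm in diameter, at the bottom of the hole: at rest 18 mm above the table, 24 mm below the mouth of the hole; it moves with the button.
- reset_button (a joint): Travel of the reset button, m: 0 = up, 0.005 = fully down (against its stop). Its spring takes 1.5 N to start it and 5 N to hold it fully down; it springs back when let go.
- tin: Flat round wax tin, 58 mm in diameter at its lid (upper 11 mm) and 55 mm below, 28 mm high, about 85 g, standing upright in one well. Origin: centre of its underside; z up.
- bottle: Dropper bottle, straight round body 33 mm in diameter up to 51 mm, then a narrower nozzle cap 22 mm wide, 70 mm high in all, about 40 g, standing upright in the other well. Origin: centre of its underside; z up.
- pen_stand: Metal block fixed to the table, 50 x 50 mm and 52 mm high on a 58 x 58 mm foot, with an upright hole 12.6 mm in diameter and 45 mm deep in its top centre. Origin: centre of its underside; z up; yaw varies.
- marker: Felt marker 132 mm long, 14 g, upright in the stand, black cap up. Lower 86 mm: round white barrel, 11.2 mm thick, flat blunt end. Upper 46 mm: cap, 12 mm across its x and z faces. Origin: at mid length on its side, 6 mm off its axis; y runs along it to the white end (down). At the start its white end is 7 mm, its cap top 139 mm above the table.
- marker_end (a point): Centre of the marker's blunt white end, on its axis; this end presses the button.
- marker_cap (a point): Point on the marker's axis in the cap, 103 mm from the white end and 29 mm below the top of the cap: the place to grip from above.
- spare_bottle: Bystander: a slightly smaller dropper bottle, 30 mm in diameter and 64 mm high, on the table behind the dock; leave it. Origin: centre of its underside.
- syringe: Bystander: dosing syringe lying on the table behind the dock, 137 x 22 x 15 mm, long axis y; leave it. Origin: centre of its underside.
- clamp: Bystander: black spring clamp lying on the table behind and to the left of the dock, 118 x 67 x 22 mm; leave it. Origin: centre of its underside.
Things that resemble listed ones, but are neither listed nor needed, are in the scene too. There is more than one size of the bottle; the one meant has the size given above.

How it is judged:
By the outcome, as a careful person would: the job done as asked, in the order asked, and still so for the second after the job is handed in, while the arm keeps its last pose, push and grip.
It also fails if it takes over 72 s, if anything falls off the work surface, if the arm or the gripper's body presses on something with over 40 N, if the wrist force passes 120 N, or if a joint passes its speed limit or range.

## Robot

A 6-joint arm with a two-finger parallel gripper is mounted at the origin on a cart in front of the work surface, level with it; the furniture and walls round the work are solid. World frame = base frame: x ahead of the robot, y to its left, z up, the work surface at z = 0. Lengths are in m, angles in rad, forces in N, time in s.
With the tool pointing down it reaches from about 0.375 to 0.925 m from the base axis. Payload 5.7 kg.
Tool frame: the origin (TCP) lies midway between the tips of the shut fingers; the grasp point (between the pads) lies 19 mm behind it; z points along the fingers, y is the line along which they close (so a half turn about z gives the same grasp; the last joint's range is limited). The gripper opens to 85 mm and grips with 20 to 120 N. Pads are 22 mm wide; open, the fingers measure 114 mm over their backs; the gripper's body (76 mm by 85 mm) begins 54 mm behind the grasp point. The pads swing forward as they close: fully open they stand 13 mm farther back than shut.
Start: joints at [0.998, 0.359, 1.51, -0, 1.272, -0.115], TCP at [0.265, 0.538, 0.231] pointing down, gripper open.
Joint ranges: [-2.97, 2.97], [-1.01, 2.36], [0.21, 2.38], [-0.96, 4.11], [0.2, 2.71], [-2.98, 2.98]. Speed limits (rad/s): [2.39, 2.39, 3.14, 3.14, 3.14, 3.14].

## Interface

Orientations are given as a unit quaternion [w, x, y, z].
In Python, from bench import observe, get_image, ctrl gives the robot as it stands.
- The arm moves only by the shell command python3 -m jog 'ROWS'. ROWS is JSON, a list of rows, each an object of numbers: "tx", "ty", "tz": the shift along the tool's x, y, z in units of 40 mm (1.0 is 40 mm); "wx", "wy", "wz": the turn, a rotation vector about the tool's x, y, z in units of 6 degrees (1.0 is 6 degrees); "fingers": the closure, from 0 (fully open) to 1 (shut). A call has 1 to 8 rows; each row shifts and turns the commanded pose from where the row before left it, along the tool's axes as they then stand; what a row does not reach is not made up. A row lasts 1/10 s, in which the tool goes at most 50 mm and 8.59 degrees, less where a joint would pass 70% of its speed; a pose out of reach is approached as far as the arm can. A call is refused whole if a number of a shift passes 1 or a number of a turn 1, either way. A call with a gripper value outside its range is refused whole. The fingers move at their own pace and stop on an object; the grip force is fixed at half the most. Time passes only in rows, so rows that do not move let the fingers close. It gives the time, the measured TCP pose, the force, the opening and the grip force at its end, in the units of the state.
- observe(): the state, without advancing time (a new reading comes with each control period).
- get_image(name): name is "scene" or "top" or "wrist"; returns a dict with "frame" (480x640x3 uint8, blue, green, red), "fx", "fy", "cx", "cy" (pixels), "extrinsics" (4x4, takes a point from camera to world coordinates). Camera axes: x right, y down, z forward; pixel columns grow to the right and rows downward; lengths in m; the calibration is good to about 2 mm. The wrist camera is an equidistant fisheye: a pixel r from the principal point sees the ray r / f radians off the axis. A picture is of the moment at which its call begins. There is no depth.
- ctrl.finish_job(): hands the job in; it is judged then, once.
The state is a dict: "t": time; "q": joint angles; "joint_velocities": joint speeds; "joint_torque": joint torques, N m; "ee_pos": TCP position; "eef_rot": TCP orientation; "contact_force": force on the tool from outside, world axes, zero at the start; "wrist_torque": the same for the moment, N m; "width": finger opening in m; "grip_force": force on a finger pad.
Only numpy, scipy, OpenCV 4.12 (cv2) and the standard library are available. Lean on these libraries where they do the work, as an engineer would, in place of code of your own. Each camera call takes 0.05 s, during which the arm holds its last target. There are 200 camera calls.

## Working session

There is one attempt and no reset: what is moved stays moved. The work goes in short steps, Python scripts to look and compute and a shell command to move; the robot and the scene stay as the last step left them, time stands still between calls to the robot, and variables do not carry over. Pictures are saved under pics/ and viewed, at most 10 in all, crops included, and the job is handed in when it is done.

```bash
mkdir -p pics; cat > h.py <<'E'
import numpy as np, cv2
from bench import observe, get_image, ctrl
def grab(n, f):
    d=get_image(n); cv2.imwrite('pics/'+f+'.png', d['frame'])
    np.savez('pics/'+f+'.npz', **{k:np.array(d[k]) for k in d}); return d
def world(f,u,v,z):
    d=np.load('pics/'+f+'.npz'); E=d['extrinsics']
    r=E[:3,:3]@np.array([(u-d['cx'])/d['fx'],(v-d['cy'])/d['fy'],1]); c=E[:3,3]
    return c+r*(z-c[2])/r[2]
def proj(f,p):
    d=np.load('pics/'+f+'.npz'); E=d['extrinsics']
    q=E[:3,:3].T@(np.array(p)-E[:3,3]); return d['fx']*q[0]/q[2]+d['cx'],d['fy']*q[1]/q[2]+d['cy']
E
python3 - <<'E'
from h import *
for n in ('top','scene'):
    d=grab(n,n+'0'); print(n,d['fx'],d['cx'],d['cy'],np.round(d['extrinsics'],3).tolist())
o=observe(); print(o['ee_pos'],o['eef_rot'],o['width'],o['t'])
E
```

```text
top 566.7507692675863 312.4126660615922 249.97290396917694 [[-0.024, -0.985, 0.169, 0.367], [-1.0, 0.024, -0.004, 0.069], [-0.0, -0.169, -0.986, 1.171], [0.0, 0.0, 0.0, 1.0]]
scene 566.5277643173323 312.30837658432466 241.389668862596 [[-0.446, -0.478, 0.756, -0.178], [-0.895, 0.243, -0.374, 0.437], [-0.005, -0.844, -0.537, 0.609], [0.0, 0.0, 0.0, 1.0]]
[0.26485629 0.53770107 0.23053788] [-2.82076215e-04  2.26897282e-01  9.73918339e-01 -7.82967998e-04] 0.08551784051484397 0.1
```

View pics/top0.png

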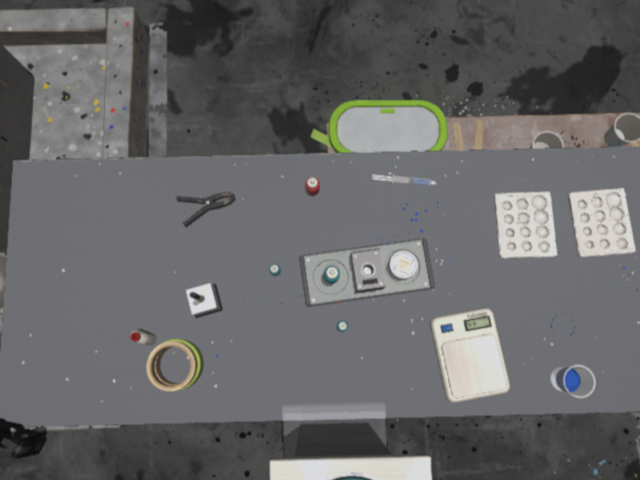

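View pics/scene0.png

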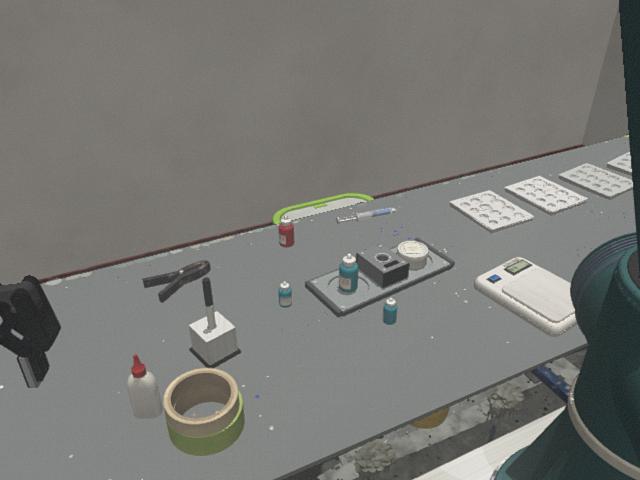

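The top view shows the dock around (368,272), with the bottle in its left well at (331,273), the tin in its right well at (404,265), and the stand and marker at (202,299). Two small decoy bottles stand at (275,270) and (343,326). I'll enlarge those areas.

```bash
python3 - <<'E'
from h import *
a=cv2.imread('pics/top0.png'); b=cv2.imread('pics/scene0.png')
A=cv2.resize(a[230:315,295:440],None,fx=5,fy=5,interpolation=cv2.INTER_CUBIC) #725x425
B=cv2.resize(a[275:325,180:225],None,fx=5,fy=5,interpolation=cv2.INTER_CUBIC) #225x250
im=np.zeros((425,800,3),np.uint8); im[:,:725]=A
for k in range(0,145,10): cv2.putText(im,str(295+k),(k*5,8),0,.3,(0,255,255)); cv2.line(im,(k*5,10),(k*5,16),(0,255,255))
for k in range(0,85,10): cv2.putText(im,str(230+k),(728,k*5+4),0,.3,(0,255,255)); cv2.line(im,(715,k*5),(725,k*5),(0,255,255))
cv2.imwrite('pics/c1.png',im)
C=cv2.resize(b[225:320,300:460],None,fx=5,fy=5,interpolation=cv2.INTER_CUBIC)
D=cv2.resize(a[278:323,180:225],None,fx=5,fy=5,interpolation=cv2.INTER_CUBIC)
C=C[:475]; im=np.zeros((600,800,3),np.uint8); im[:475]=C
im[375:600,575:800]=D
for k in range(0,45,10): cv2.putText(im,str(180+k),(575+k*5,384),0,.3,(0,255,255)); cv2.putText(im,str(278+k),(550,379+k*5),0,.3,(0,255,255))
for k in range(0,160,10): cv2.putText(im,str(300+k),(k*5,8),0,.3,(0,255,255))
for k in range(0,95,10): cv2.putText(im,str(225+k),(0,k*5+4),0,.3,(0,255,255))
cv2.imwrite('pics/c2.png',im)
E
```

```text
(no output)
```

View pics/c1.png

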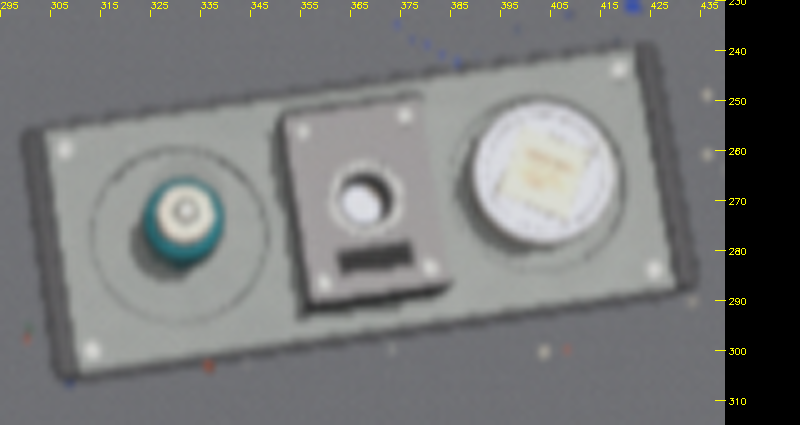

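View pics/c2.png

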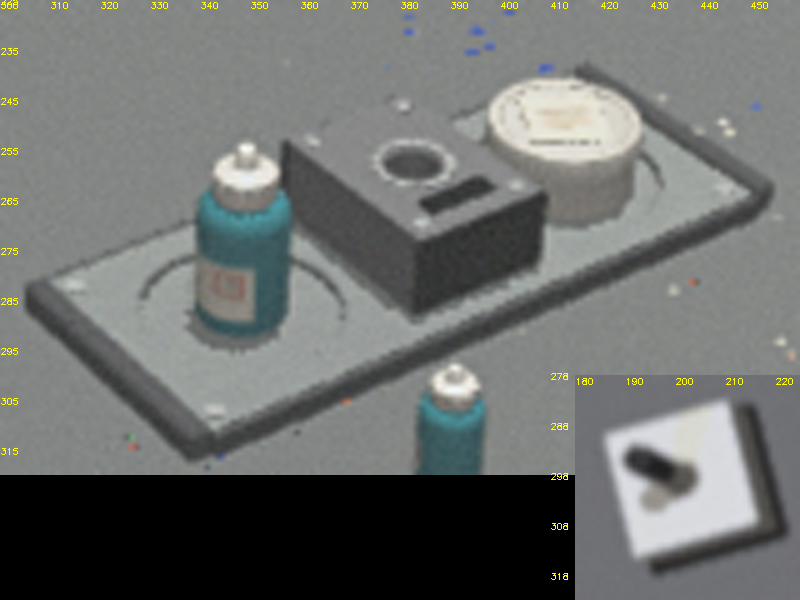

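The crops give me these readings: in c1, the hole mouth is at (367,200), the bottle's body top at (184,220), its nozzle top at (185,211), the tin lid at (546,172) and the left well ring at (181,235). In the inset, the stand's top corners are at (605,434), (730,402), (758,524) and (634,557).

```bash
python3 - <<'E'
from h import *
P=lambda X,Y,z: world('top0',295+(X+.5)/5-.5,230+(Y+.5)/5-.5,z)
S=lambda X,Y,z: world('top0',180+(X-575+.5)/5-.5,278+(Y-375+.5)/5-.5,z)
pr=lambda n,p: print(n,np.round(p[:2]*1000,1))
pr('aperture',P(367,200,.042)); pr('bottle body',P(184,219,.057)); pr('bottle cap',P(185,211,.076))
pr('tin',P(546,172,.034)); pr('wellL',P(181,235,.010)); pr('wellR',P(538,185,.010))
c=[P(23,132,.013),P(653,43,.013),P(697,288,.013),P(55,380,.013)]
for x in c: pr('corner',x)
m=sum(c)/4; pr('dock c',m)
ex=(c[0]+c[3]-c[1]-c[2])[:2]; print('L',np.linalg.norm(ex)/2, 'yaw of +y', np.degrees(np.arctan2(ex[1],ex[0]))-90)
s=[S(605,434,.052),S(730,402,.052),S(758,524,.052),S(634,557,.052)]
pr('stand',sum(s)/4); e=s[0]+s[3]-s[1]-s[2]; print('standyaw',np.degrees(np.arctan2(e[1],e[0]))-90, np.linalg.norm(e)/2)
pr('markertop',S(634,453,.139))
w=lambda X,Y,z: world('scene0',300+(X+.5)/5-.5,225+(Y+.5)/5-.5,z)
pr('S aperture',w(412,162,.042)); pr('S tin',w(565,120,.034)); pr('S bottle cap',w(246,150,.076))
pr('decoy near',world('top0',343,325,.05)); pr('decoy left',world('top0',275,269,.05))
pr('spare',world('top0',312,184,.064))
from scipy.spatial.transform import Rotation as R
q=observe()['eef_rot']; print(R.from_quat(np.r_[q[1:],q[0]]).as_matrix().round(3))
E
```

```text
aperture [518.1 -45.8]
bottle body [510.3  28.5]
bottle cap [511.   28.7]
tin [ 528.9 -119.6]
wellL [509.7  28.2]
wellR [ 526.9 -120. ]
corner [553.8  92.4]
corner [ 584.9 -170.4]
corner [ 482.4 -182.5]
corner [451.1  81.4]
dock c [518.1 -44.8]
L 0.2652148996516334 yaw of +y 6.754421917260203
stand [467.5 287.2]
standyaw 13.361424082467437 0.0503979875770311
markertop [469.6 287.8]
S aperture [518.4 -46.2]
S tin [ 526.1 -118.5]
S bottle cap [508.3  28.9]
decoy near [408.7   8.5]
decoy left [522.8 140.4]
spare [692.4  62.5]
[[-0.897  0.442 -0.001]
 [ 0.442  0.897 -0.001]
 [ 0.    -0.002 -1.   ]]
```

```bash
cat >> h.py <<'E'
from scipy.spatial.transform import Rotation as R
def go(x,y,z,yaw=6.75):
    "shift (tool axes, units) and turn (units) to TCP x,y,z mm with tool down, tool x along dock +y turned by yaw deg"
    o=observe(); q=o['eef_rot']; T=R.from_quat(np.r_[q[1:],q[0]]).as_matrix()
    a=np.radians(yaw); G=np.array([[-np.sin(a),np.cos(a),0],[np.cos(a),np.sin(a),0],[0,0,-1]]).T
    print('t',round(o['t'],2),'p',np.round(o['ee_pos']*1000,1),'F',np.round(o['contact_force'],1),'w',round(o['width']*1000,1),'g',round(o['grip_force'],1))
    print('shift',np.round(T.T@(np.array([x,y,z])/1000-o['ee_pos'])/.04,2),'turn',np.round(R.from_matrix(T.T@G).as_rotvec(degrees=True)/6,2))
E
python3 -m jog '[{"wz":1},{"wz":1},{"wz":1},{"wz":1},{"wz":1},{"wz":1},{"wz":1},{"wz":1}]'
python3 -m jog '[{"wz":1},{"wz":0.5},{"tx":-1,"ty":0.27},{"tx":-1,"ty":0.27},{"tx":-1,"ty":0.27},{"tx":-1,"ty":0.27},{"tx":-1,"ty":0.27},{"tx":-1,"ty":0.27}]'
python3 -c "from h import *; go(527.5,-119.5,80)"
```

```text
t 0.1 p [264.9 537.7 230.5] F [-0.8  0.5 -1.1] w 85.5 g 0.0
shift [-13.15 -11.83   3.78] turn [-0.02  0.01  9.5 ]$[0]: bad value
$[0]: bad value
```

```bash
python3 -m jog '[{"tx":0,"ty":0,"tz":0,"wx":0,"wy":0,"wz":1.0,"fingers":0}]'; python3 -m jog --help | head -20
```

```text
t: 0.2
ee_pos: [0.2649, 0.5378, 0.2307]
eef_rot: [-0.0, 0.278, 0.961, -0.001]
contact_force: [0.4, -0.4, 0.6]
width: 0.0855
grip_force: 0.0invalid input: not JSON, or not a number
```

```bash
python3 -m jog '[{"wz":1,"fingers":0}]';echo; python3 -m jog '[{"tx":0,"ty":0,"tz":0,"wx":0,"wy":0,"wz":1}]'; echo; python3 -c "from h import *; go(527.5,-119.5,80)"
```

```text
t 0.2 p [264.9 537.8 230.7] F [ 0.4 -0.4  0.6] w 85.5 g 0.0
shift [-14.33 -10.38   3.78] turn [-0.01  0.01  8.49]$[0]: bad value
$[0]: bad value
```

All seven keys are required in every row.

```bash

python3 -m jog '[{"tx":0,"ty":0,"tz":0,"wx":0,"wy":0,"wz":1,"fingers":0},{"tx":0,"ty":0,"tz":0,"wx":0,"wy":0,"wz":1,"fingers":0},{"tx":0,"ty":0,"tz":0,"wx":0,"wy":0,"wz":1,"fingers":0},{"tx":0,"ty":0,"tz":0,"wx":0,"wy":0,"wz":1,"fingers":0},{"tx":0,"ty":0,"tz":0,"wx":0,"wy":0,"wz":1,"fingers":0},{"tx":0,"ty":0,"tz":0,"wx":0,"wy":0,"wz":1,"fingers":0},{"tx":0,"ty":0,"tz":0,"wx":0,"wy":0,"wz":1,"fingers":0},{"tx":0,"ty":0,"tz":0,"wx":0,"wy":0,"wz":1,"fingers":0}]' >/dev/null
python3 -m jog '[{"tx":0,"ty":0,"tz":0,"wx":0,"wy":0,"wz":0.5,"fingers":0},{"tx":-1,"ty":0.27,"tz":0,"wx":0,"wy":0,"wz":0,"fingers":0},{"tx":-1,"ty":0.27,"tz":0,"wx":0,"wy":0,"wz":0,"fingers":0},{"tx":-1,"ty":0.27,"tz":0,"wx":0,"wy":0,"wz":0,"fingers":0},{"tx":-1,"ty":0.27,"tz":0,"wx":0,"wy":0,"wz":0,"fingers":0},{"tx":-1,"ty":0.27,"tz":0,"wx":0,"wy":0,"wz":0,"fingers":0},{"tx":-1,"ty":0.27,"tz":0,"wx":0,"wy":0,"wz":0,"fingers":0},{"tx":-1,"ty":0.27,"tz":0,"wx":0,"wy":0,"wz":0,"fingers":0}]' >/dev/null
python3 -c "from h import *; go(527.5,-119.5,80)"
```

```text
t 1.8 p [373.3 267.4 231.1] F [ 0.8 -0.1  0.4] w 86.0 g 0.0
shift [-10.06   2.69   3.78] turn [-0.    0.    0.01]
```

```bash

python3 -m jog '[{"tx":-1,"ty":0.27,"tz":0,"wx":0,"wy":0,"wz":0,"fingers":0},{"tx":-1,"ty":0.27,"tz":0,"wx":0,"wy":0,"wz":0,"fingers":0},{"tx":-1,"ty":0.27,"tz":0,"wx":0,"wy":0,"wz":0,"fingers":0},{"tx":-1,"ty":0.27,"tz":0,"wx":0,"wy":0,"wz":0,"fingers":0},{"tx":-1,"ty":0.27,"tz":0,"wx":0,"wy":0,"wz":0,"fingers":0},{"tx":-1,"ty":0.27,"tz":0,"wx":0,"wy":0,"wz":0,"fingers":0},{"tx":-1,"ty":0.27,"tz":0,"wx":0,"wy":0,"wz":0,"fingers":0},{"tx":-1,"ty":0.27,"tz":0,"wx":0,"wy":0,"wz":0,"fingers":0}]' >/dev/null
python3 -m jog '[{"tx":-1,"ty":0.27,"tz":0,"wx":0,"wy":0,"wz":0,"fingers":0},{"tx":-1,"ty":0.26,"tz":0,"wx":0,"wy":0,"wz":0,"fingers":0},{"tx":-0.06,"ty":0,"tz":0.8,"wx":0,"wy":0,"wz":0,"fingers":0},{"tx":0,"ty":0,"tz":0.8,"wx":0,"wy":0,"wz":0,"fingers":0},{"tx":0,"ty":0,"tz":0.8,"wx":0,"wy":0,"wz":0,"fingers":0},{"tx":0,"ty":0,"tz":0.4,"wx":0,"wy":0,"wz":0,"fingers":0},{"tx":0,"ty":0,"tz":0,"wx":0,"wy":0,"wz":0,"fingers":0}]' >/dev/null
python3 - <<'E'
from h import *
go(527.5,-119.5,8); d=grab('wrist','w1'); print(d['fx'],d['cx'],d['cy'],np.round(d['extrinsics'],3).tolist())
im=d['frame'].copy()
def wproj(p):
    E=d['extrinsics'];q=E[:3,:3].T@(np.array(p)/1000-E[:3,3]);th=np.arctan2(np.hypot(q[0],q[1]),q[2]);r=d['fx']*th/np.hypot(q[0],q[1]);return q[0]*r+d['cx'],q[1]*r+d['cy']
for c,r,z in (((527.5,-119.5),29,34),((526.8,-120),36,10),((518,-45.5),10,42)):
    for a in np.arange(0,6.28,.1):
        u,v=wproj((c[0]+r*np.cos(a),c[1]+r*np.sin(a),z)); cv2.circle(im,(int(round(u)),int(round(v))),1,(0,0,255),-1)
cv2.imwrite('pics/w1v.png',im)
E
```

```text
t 3.3 p [ 525.1 -117.1  116.6] F [-0.1  1.2  1.1] w 85.2 g 0.0
shift [-0.07  0.07  2.71] turn [-0.05 -0.03  0.  ]
371.64829954431775 321.00543196485876 238.87178028441008 [[0.993, 0.114, 0.028, 0.518], [0.117, -0.953, -0.281, -0.046], [-0.006, 0.282, -0.959, 0.26], [0.0, 0.0, 0.0, 1.0]]
```

View pics/w1v.png

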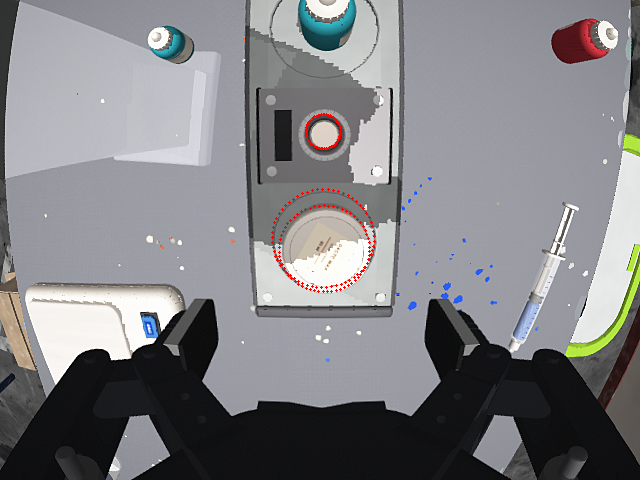

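The overlay fits. The hole is predicted at (324,132) and seen at (323,134), and the tin's lid centre is at about (327,250), so the tin is maybe 1 mm further +x. I'll descend and grip it.

```bash

python3 -m jog '[{"tx":-0.04,"ty":0.08,"tz":0.8,"wx":0,"wy":0,"wz":0,"fingers":0},{"tx":0,"ty":0,"tz":0.8,"wx":0,"wy":0,"wz":0,"fingers":0},{"tx":0,"ty":0,"tz":0.6,"wx":0,"wy":0,"wz":0,"fingers":0},{"tx":0,"ty":0,"tz":0.3,"wx":0,"wy":0,"wz":0,"fingers":0},{"tx":0,"ty":0,"tz":0,"wx":0,"wy":0,"wz":0,"fingers":0}]' >/dev/null
python3 -c "from h import *; go(528.5,-119.5,8)"
```

```text
t 3.85 p [ 530.6 -119.    18.9] F [ 0.7 -0.1  0.4] w 85.5 g 0.0
shift [-0.01 -0.05  0.27] turn [-0.01 -0.    0.  ]
```

```bash

python3 -m jog '[{"tx":-0.01,"ty":-0.05,"tz":0.27,"wx":0,"wy":0,"wz":0,"fingers":0},{"tx":0,"ty":0,"tz":0,"wx":0,"wy":0,"wz":0,"fingers":0},{"tx":0,"ty":0,"tz":0,"wx":0,"wy":0,"wz":0,"fingers":1},{"tx":0,"ty":0,"tz":0,"wx":0,"wy":0,"wz":0,"fingers":1},{"tx":0,"ty":0,"tz":0,"wx":0,"wy":0,"wz":0,"fingers":1},{"tx":0,"ty":0,"tz":0,"wx":0,"wy":0,"wz":0,"fingers":1},{"tx":0,"ty":0,"tz":0,"wx":0,"wy":0,"wz":0,"fingers":1}]'
python3 -c "from h import *; go(528.5,-119.5,8)"
```

```text
t: 4.55
ee_pos: [0.5295, -0.1199, 0.0097]
eef_rot: [0.001, 0.664, 0.748, 0.0]
contact_force: [-2.1, 0.2, 7.1]
width: 0.0556
grip_force: 61.8
t 4.55 p [ 529.5 -119.9    9.7] F [-2.1  0.2  7.1] w 55.6 g 61.8
shift [ 0.01 -0.02  0.04] turn [0.01 0.01 0.  ]
```

```bash

python3 -m jog '[{"tx":0,"ty":0,"tz":-0.3,"wx":0,"wy":0,"wz":0,"fingers":1},{"tx":0,"ty":0,"tz":-0.7,"wx":0,"wy":0,"wz":0,"fingers":1},{"tx":-0.6,"ty":0,"tz":0,"wx":0,"wy":0,"wz":0,"fingers":1},{"tx":-0.8,"ty":0,"tz":0,"wx":0,"wy":0,"wz":0,"fingers":1},{"tx":-0.8,"ty":0,"tz":0,"wx":0,"wy":0,"wz":0,"fingers":1},{"tx":-0.4,"ty":0,"tz":0.4,"wx":0,"wy":0,"wz":0,"fingers":1},{"tx":0,"ty":0,"tz":0,"wx":0,"wy":0,"wz":0,"fingers":1}]'
python3 -c "from h import *; go(539.2,-224.2,4.7); grab('wrist','w2'); grab('scene','s2')"
```

```text
t: 5.25
ee_pos: [0.5414, -0.2252, 0.0323]
eef_rot: [0.0, 0.665, 0.747, -0.0]
contact_force: [0.3, 0.7, -1.3]
width: 0.0551
grip_force: 63.6
t 5.25 p [ 541.4 -225.2   32.3] F [ 0.3  0.7 -1.3] w 55.1 g 63.6
shift [ 0.03 -0.05  0.69] turn [ 0.    0.01 -0.02]
```

View pics/w2.png

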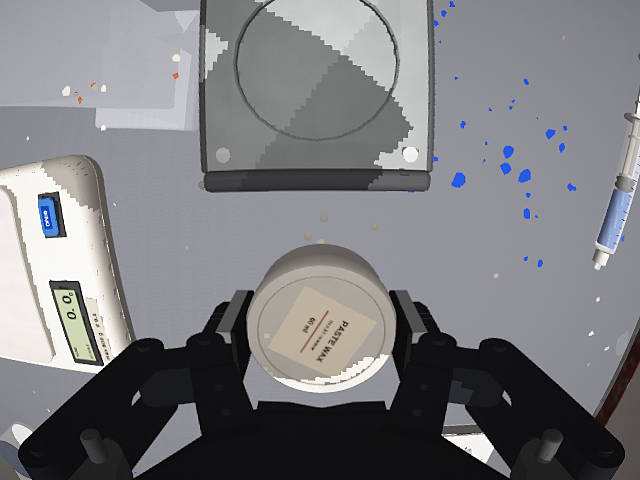

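The tin is held level, with the lid over the pads at about (320,330). The scale's edge, at around (130,340), stays clear of the fingers. I'll set the tin down.

```bash

python3 -m jog '[{"tx":0,"ty":0,"tz":0.4,"wx":0,"wy":0,"wz":0,"fingers":1},{"tx":0,"ty":0,"tz":0.25,"wx":0,"wy":0,"wz":0,"fingers":1},{"tx":0,"ty":0,"tz":0.05,"wx":0,"wy":0,"wz":0,"fingers":1},{"tx":0,"ty":0,"tz":0,"wx":0,"wy":0,"wz":0,"fingers":1}]'
python3 -c "from h import *; go(539.2,-224.2,4)"
```

```text
t: 5.75
ee_pos: [0.5408, -0.2221, 0.0045]
eef_rot: [-0.001, 0.664, 0.748, -0.0]
contact_force: [-0.3, 0.8, -0.0]
width: 0.0552
grip_force: 63.7
t 5.75 p [ 540.8 -222.1    4.5] F [-0.3  0.8 -0. ] w 55.2 g 63.7
shift [-0.05 -0.05  0.01] turn [-0.01 -0.01  0.01]
```

```bash

python3 -m jog '[{"tx":0,"ty":0,"tz":0.02,"wx":0,"wy":0,"wz":0,"fingers":1},{"tx":0,"ty":0,"tz":0,"wx":0,"wy":0,"wz":0,"fingers":0},{"tx":0,"ty":0,"tz":0,"wx":0,"wy":0,"wz":0,"fingers":0},{"tx":0,"ty":0,"tz":0,"wx":0,"wy":0,"wz":0,"fingers":0},{"tx":0,"ty":0,"tz":0,"wx":0,"wy":0,"wz":0,"fingers":0},{"tx":0,"ty":0,"tz":-0.6,"wx":0,"wy":0,"wz":0,"fingers":0},{"tx":0,"ty":0,"tz":-1,"wx":0,"wy":0,"wz":0,"fingers":0},{"tx":0,"ty":0,"tz":-1,"wx":0,"wy":0,"wz":0,"fingers":0}]'
python3 -m jog '[{"tx":0.8,"ty":0,"tz":-0.4,"wx":0,"wy":0,"wz":0,"fingers":0},{"tx":1,"ty":0,"tz":0,"wx":0,"wy":0,"wz":0,"fingers":0},{"tx":1,"ty":0,"tz":0,"wx":0,"wy":0,"wz":0,"fingers":0},{"tx":1,"ty":0,"tz":0,"wx":0,"wy":0,"wz":0,"fingers":0},{"tx":1,"ty":0,"tz":0,"wx":0,"wy":0,"wz":0,"fingers":0},{"tx":1,"ty":0,"tz":0,"wx":0,"wy":0,"wz":0,"fingers":0},{"tx":0.6,"ty":0,"tz":0,"wx":0,"wy":0,"wz":0,"fingers":0},{"tx":0,"ty":0,"tz":0,"wx":0,"wy":0,"wz":0,"fingers":0}]'
python3 - <<'E'
from h import *
go(510,28.7,18.7); d=grab('wrist','w3'); im=d['frame'].copy()
def wproj(p):
    E=d['extrinsics'];q=E[:3,:3].T@(np.array(p)/1000-E[:3,3]);th=np.arctan2(np.hypot(q[0],q[1]),q[2]);r=d['fx']*th/np.hypot(q[0],q[1]);return q[0]*r+d['cx'],q[1]*r+d['cy']
for c,r,z in (((510,28.7),16.5,57),((509.2,29),36,10),((539.2,-224.2),29,28)):
    for a in np.arange(0,6.28,.1):
        u,v=wproj((c[0]+r*np.cos(a),c[1]+r*np.sin(a),z)); cv2.circle(im,(int(round(u)),int(round(v))),1,(0,0,255),-1)
cv2.imwrite('pics/w3v.png',im)
E
```

```text
t: 6.55
ee_pos: [0.5405, -0.2227, 0.1082]
eef_rot: [-0.001, 0.664, 0.748, -0.0]
contact_force: [1.1, 0.3, 0.5]
width: 0.0854
grip_force: 0.0
t: 7.35
ee_pos: [0.51, 0.034, 0.1237]
eef_rot: [-0.001, 0.663, 0.749, -0.0]
contact_force: [-0.3, 0.8, 0.4]
width: 0.0856
grip_force: 0.0
t 7.35 p [510.   34.  123.7] F [-0.3  0.8  0.4] w 85.6 g 0.0
shift [-0.13 -0.01  2.63] turn [-0.01 -0.01  0.03]
```

View pics/w3v.png

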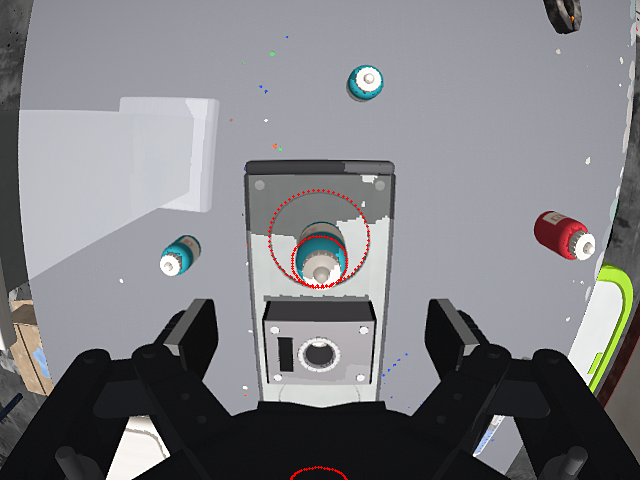

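The bottle's shoulder at (320,262) and the well ring at (320,238) both match the overlay. I'll descend and grip.

```bash

python3 -m jog '[{"tx":-0.1,"ty":0,"tz":0.8,"wx":0,"wy":0,"wz":0,"fingers":0},{"tx":0,"ty":0,"tz":0.8,"wx":0,"wy":0,"wz":0,"fingers":0},{"tx":0,"ty":0,"tz":0.7,"wx":0,"wy":0,"wz":0,"fingers":0},{"tx":0,"ty":0,"tz":0.3,"wx":0,"wy":0,"wz":0,"fingers":0},{"tx":0,"ty":0,"tz":0,"wx":0,"wy":0,"wz":0,"fingers":0},{"tx":0,"ty":0,"tz":0,"wx":0,"wy":0,"wz":0,"fingers":1},{"tx":0,"ty":0,"tz":0,"wx":0,"wy":0,"wz":0,"fingers":1},{"tx":0,"ty":0,"tz":0,"wx":0,"wy":0,"wz":0,"fingers":1}]'
python3 -m jog '[{"tx":0,"ty":0,"tz":0,"wx":0,"wy":0,"wz":0,"fingers":1},{"tx":0,"ty":0,"tz":0,"wx":0,"wy":0,"wz":0,"fingers":1},{"tx":0,"ty":0,"tz":0,"wx":0,"wy":0,"wz":0,"fingers":1}]'
python3 -c "from h import *; go(527.5,-119.5,18.7)"
```

```text
t: 8.2
ee_pos: [0.5126, 0.0271, 0.0209]
eef_rot: [0.001, 0.664, 0.748, 0.001]
contact_force: [0.4, -0.5, 1.7]
width: 0.0435
grip_force: 0.0
t: 8.5
ee_pos: [0.5123, 0.0272, 0.0209]
eef_rot: [0.001, 0.664, 0.748, 0.001]
contact_force: [0.2, 0.4, 6.7]
width: 0.0319
grip_force: 59.0
t 8.5 p [512.3  27.2  20.9] F [0.2 0.4 6.7] w 31.9 g 59.0
shift [-3.69 -0.06  0.06] turn [0.02 0.01 0.01]
```

```bash

python3 -m jog '[{"tx":0,"ty":0,"tz":-0.5,"wx":0,"wy":0,"wz":0,"fingers":1},{"tx":0,"ty":0,"tz":-1,"wx":0,"wy":0,"wz":0,"fingers":1},{"tx":-0.6,"ty":0,"tz":-0.1,"wx":0,"wy":0,"wz":0,"fingers":1},{"tx":-0.9,"ty":0,"tz":0,"wx":0,"wy":0,"wz":0,"fingers":1},{"tx":-0.9,"ty":0,"tz":0,"wx":0,"wy":0,"wz":0,"fingers":1},{"tx":-0.8,"ty":0,"tz":0,"wx":0,"wy":0,"wz":0,"fingers":1},{"tx":-0.5,"ty":-0.03,"tz":0,"wx":0,"wy":0,"wz":0,"fingers":1},{"tx":0,"ty":0,"tz":0,"wx":0,"wy":0,"wz":0,"fingers":1}]'
python3 -c "from h import *; go(527.5,-119.5,21)"
python3 -m jog '[{"tx":0,"ty":0,"tz":0.7,"wx":0,"wy":0,"wz":0,"fingers":1},{"tx":0,"ty":0,"tz":0.5,"wx":0,"wy":0,"wz":0,"fingers":1},{"tx":0,"ty":0,"tz":0.25,"wx":0,"wy":0,"wz":0,"fingers":1},{"tx":0,"ty":0,"tz":0,"wx":0,"wy":0,"wz":0,"fingers":1}]'
python3 -c "from h import *; go(527.5,-119.5,21); d=grab('wrist','w4')"
```

```text
t: 9.3
ee_pos: [0.5287, -0.1225, 0.0844]
eef_rot: [0.001, 0.665, 0.747, 0.0]
contact_force: [0.2, 1.0, -0.4]
width: 0.0319
grip_force: 59.5
t 9.3 p [ 528.7 -122.5   84.4] F [ 0.2  1.  -0.4] w 31.9 g 59.5
shift [ 0.08 -0.02  1.58] turn [ 0.02  0.02 -0.02]
t: 9.7
ee_pos: [0.5265, -0.1187, 0.0247]
eef_rot: [-0.001, 0.664, 0.748, -0.001]
contact_force: [-0.3, 0.6, -0.7]
width: 0.0315
grip_force: 59.5
t 9.7 p [ 526.5 -118.7   24.7] F [-0.3  0.6 -0.7] w 31.5 g 59.5
shift [-0.02  0.02  0.09] turn [-0.03 -0.01  0.01]
```

View pics/w4.png

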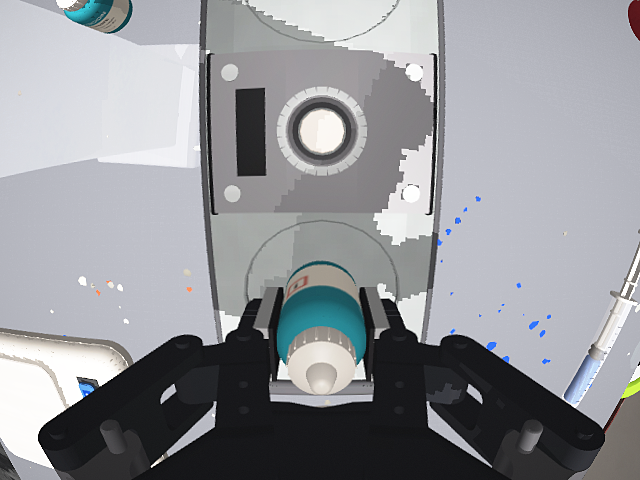

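The bottle is upright over the right well, whose ring is centred near (321,295). I'll lower the last 3 mm and release, then go over the parked tin.

```bash

python3 -m jog '[{"tx":0,"ty":0,"tz":0.05,"wx":0,"wy":0,"wz":0,"fingers":1},{"tx":0,"ty":0,"tz":0.03,"wx":0,"wy":0,"wz":0,"fingers":1},{"tx":0,"ty":0,"tz":0,"wx":0,"wy":0,"wz":0,"fingers":1}]'
python3 -m jog '[{"tx":0,"ty":0,"tz":0,"wx":0,"wy":0,"wz":0,"fingers":0.3},{"tx":0,"ty":0,"tz":0,"wx":0,"wy":0,"wz":0,"fingers":0},{"tx":0,"ty":0,"tz":0,"wx":0,"wy":0,"wz":0,"fingers":0},{"tx":0,"ty":0,"tz":0,"wx":0,"wy":0,"wz":0,"fingers":0},{"tx":0,"ty":0,"tz":0,"wx":0,"wy":0,"wz":0,"fingers":0},{"tx":0,"ty":0,"tz":-0.5,"wx":0,"wy":0,"wz":0,"fingers":0},{"tx":0,"ty":0,"tz":-1,"wx":0,"wy":0,"wz":0,"fingers":0},{"tx":0,"ty":0,"tz":-1,"wx":0,"wy":0,"wz":0,"fingers":0}]'
python3 -m jog '[{"tx":-0.8,"ty":0,"tz":0,"wx":0,"wy":0,"wz":0,"fingers":0},{"tx":-1,"ty":0,"tz":0,"wx":0,"wy":0,"wz":0,"fingers":0},{"tx":-0.8,"ty":0,"tz":0,"wx":0,"wy":0,"wz":0,"fingers":0},{"tx":0,"ty":0,"tz":0,"wx":0,"wy":0,"wz":0,"fingers":0}]'
python3 - <<'E'
from h import *
go(540.5,-223.5,2); grab('wrist','w5'); t=grab('top','t5')['frame']
w=cv2.imread('pics/w5.png'); A=cv2.resize(t[225:315,295:475],(800,400),interpolation=cv2.INTER_CUBIC)
im=np.zeros((600,800,3),np.uint8); im[:300,:400]=cv2.resize(w,(400,300)); im[200:600]=A; im[:200,:400]=cv2.resize(w,(400,300))[:200]
im=np.zeros((600,800,3),np.uint8); im[:300,:400]=cv2.resize(w,(400,300)); im[:300,400:]=cv2.resize(t[225:315,320:440],(400,300)); im[300:,:400]=cv2.resize(get_image('scene')['frame'][200:320,300:460],(400,300))
cv2.imwrite('pics/m5.png',im)
E
```

```text
t: 10.05
ee_pos: [0.5282, -0.1199, 0.023]
eef_rot: [0.0, 0.664, 0.748, 0.0]
contact_force: [0.4, -0.8, -1.9]
width: 0.0319
grip_force: 59.5
t: 10.85
ee_pos: [0.5269, -0.1195, 0.1229]
eef_rot: [-0.001, 0.664, 0.748, -0.0]
contact_force: [0.8, 0.2, 0.1]
width: 0.0855
grip_force: 0.0
t: 11.25
ee_pos: [0.5414, -0.2274, 0.123]
eef_rot: [0.002, 0.665, 0.747, -0.0]
contact_force: [0.4, 0.2, 0.4]
width: 0.0856
grip_force: 0.0
t 11.25 p [ 541.4 -227.4  123. ] F [0.4 0.2 0.4] w 85.6 g 0.0
shift [ 0.11 -0.02  3.03] turn [ 0.02  0.03 -0.02]
```

View pics/m5.png

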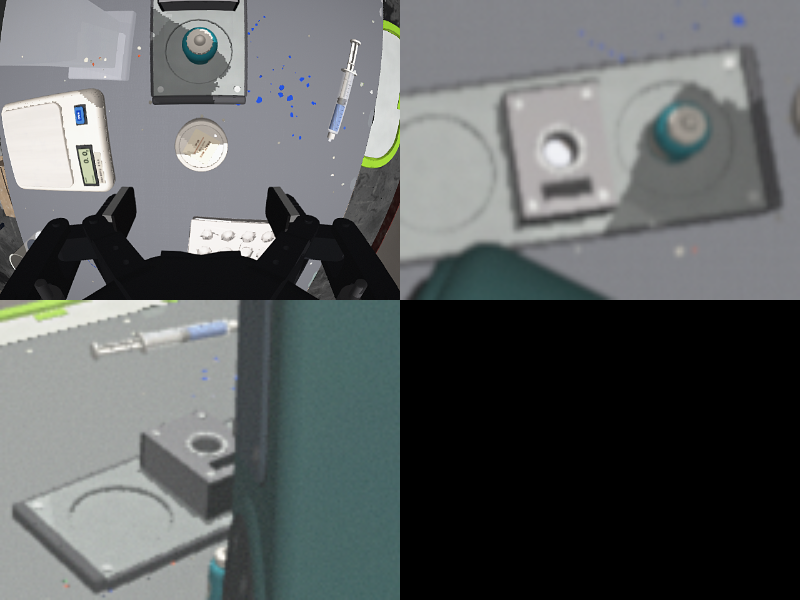

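The bottle stands upright in the right well, at (682,130) in the inset, and the tin lies flat on the table at (202,145). I'll regrip the tin.

```bash

python3 -m jog '[{"tx":0.07,"ty":0,"tz":0.9,"wx":0,"wy":0,"wz":0,"fingers":0},{"tx":0,"ty":0,"tz":0.9,"wx":0,"wy":0,"wz":0,"fingers":0},{"tx":0,"ty":0,"tz":0.8,"wx":0,"wy":0,"wz":0,"fingers":0},{"tx":0,"ty":0,"tz":0.35,"wx":0,"wy":0,"wz":0,"fingers":0},{"tx":0,"ty":0,"tz":0,"wx":0,"wy":0,"wz":0,"fingers":0}]'
python3 -m jog '[{"tx":0,"ty":0,"tz":0,"wx":0,"wy":0,"wz":0,"fingers":1},{"tx":0,"ty":0,"tz":0,"wx":0,"wy":0,"wz":0,"fingers":1},{"tx":0,"ty":0,"tz":0,"wx":0,"wy":0,"wz":0,"fingers":1},{"tx":0,"ty":0,"tz":0,"wx":0,"wy":0,"wz":0,"fingers":1},{"tx":0,"ty":0,"tz":0,"wx":0,"wy":0,"wz":0,"fingers":1}]'
python3 -c "from h import *; go(509.2,29,10)"
```

```text
t: 11.9
ee_pos: [0.5379, -0.2184, 0.0027]
eef_rot: [-0.002, 0.664, 0.748, -0.001]
contact_force: [-1.8, 0.2, -0.7]
width: 0.0849
grip_force: 0.0
t: 12.4
ee_pos: [0.5411, -0.2209, 0.0068]
eef_rot: [0.002, 0.664, 0.748, 0.0]
contact_force: [-0.2, 1.5, 5.8]
width: 0.0555
grip_force: 62.5
t 12.4 p [ 541.1 -220.9    6.8] F [-0.2  1.5  5.8] w 55.5 g 62.5
shift [ 6.3  -0.05 -0.09] turn [0.03 0.02 0.  ]
```

```bash

python3 -m jog '[{"tx":0,"ty":0,"tz":-0.5,"wx":0,"wy":0,"wz":0,"fingers":1},{"tx":0,"ty":0,"tz":-1,"wx":0,"wy":0,"wz":0,"fingers":1},{"tx":0,"ty":0,"tz":-1,"wx":0,"wy":0,"wz":0,"fingers":1},{"tx":0,"ty":0,"tz":-0.5,"wx":0,"wy":0,"wz":0,"fingers":1},{"tx":0,"ty":0,"tz":0,"wx":0,"wy":0,"wz":0,"fingers":1}]'
python3 -m jog '[{"tx":0.5,"ty":0,"tz":0,"wx":0,"wy":0,"wz":0,"fingers":1},{"tx":0.9,"ty":0,"tz":0,"wx":0,"wy":0,"wz":0,"fingers":1},{"tx":1,"ty":0,"tz":0,"wx":0,"wy":0,"wz":0,"fingers":1},{"tx":1,"ty":0,"tz":0,"wx":0,"wy":0,"wz":0,"fingers":1},{"tx":1,"ty":0,"tz":0,"wx":0,"wy":0,"wz":0,"fingers":1},{"tx":0.9,"ty":0,"tz":0,"wx":0,"wy":0,"wz":0,"fingers":1},{"tx":0.7,"ty":0,"tz":0,"wx":0,"wy":0,"wz":0,"fingers":1},{"tx":0.3,"ty":-0.03,"tz":0,"wx":0,"wy":0,"wz":0,"fingers":1}]'
python3 -m jog '[{"tx":0,"ty":0,"tz":1,"wx":0,"wy":0,"wz":0,"fingers":1},{"tx":0,"ty":0,"tz":0.9,"wx":0,"wy":0,"wz":0,"fingers":1},{"tx":0,"ty":0,"tz":0.5,"wx":0,"wy":0,"wz":0,"fingers":1},{"tx":0,"ty":0,"tz":0,"wx":0,"wy":0,"wz":0,"fingers":1}]'
python3 -c "from h import *; go(509.2,29,12.5); d=grab('wrist','w6')"
```

```text
t: 12.9
ee_pos: [0.5426, -0.2219, 0.1296]
eef_rot: [0.005, 0.664, 0.748, 0.001]
contact_force: [0.3, -0.6, -0.9]
width: 0.0553
grip_force: 63.6
t: 13.7
ee_pos: [0.5064, 0.0328, 0.1235]
eef_rot: [-0.001, 0.663, 0.748, -0.001]
contact_force: [0.1, -0.9, -0.8]
width: 0.0556
grip_force: 63.6
t: 14.1
ee_pos: [0.5054, 0.03, 0.0255]
eef_rot: [-0.003, 0.664, 0.748, -0.002]
contact_force: [0.0, 0.8, -0.8]
width: 0.0554
grip_force: 63.7
t 14.1 p [505.4  30.   25.5] F [ 0.   0.8 -0.8] w 55.4 g 63.7
shift [-0.04  0.1   0.33] turn [-0.07 -0.01  0.  ]
```

View pics/w6.png

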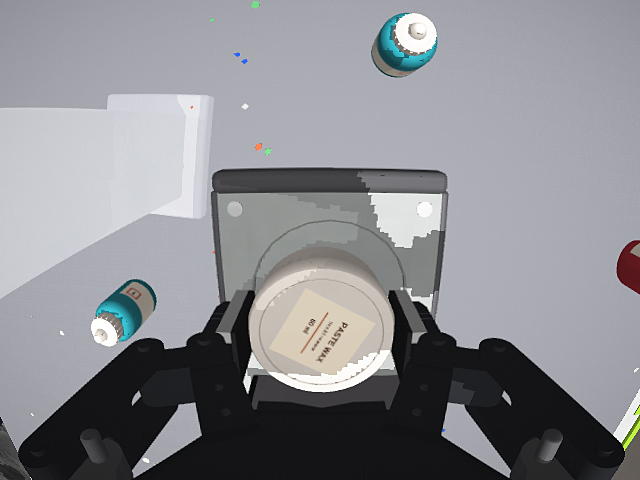

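The well ring's centre is at about (330,300) and the tin at (320,325), so the tin needs about 4 mm along +tool y. I'll correct and lower.

```bash

python3 -m jog '[{"tx":-0.03,"ty":0.1,"tz":0,"wx":-0.05,"wy":0,"wz":0,"fingers":1},{"tx":0,"ty":0,"tz":0.2,"wx":0,"wy":0,"wz":0,"fingers":1},{"tx":0,"ty":0,"tz":0.1,"wx":0,"wy":0,"wz":0,"fingers":1},{"tx":0,"ty":0,"tz":0,"wx":0,"wy":0,"wz":0,"fingers":1}]'
python3 -c "from h import *; go(509.2,29,12.5)"
```

```text
t: 14.55
ee_pos: [0.5128, 0.029, 0.0164]
eef_rot: [0.002, 0.664, 0.748, 0.002]
contact_force: [-0.4, -0.0, -0.8]
width: 0.0554
grip_force: 63.7
t 14.55 p [512.8  29.   16.4] F [-0.4 -0.  -0.8] w 55.4 g 63.7
shift [ 0.01 -0.09  0.1 ] turn [0.05 0.   0.  ]
```

```bash

python3 -m jog '[{"tx":0,"ty":0,"tz":0.03,"wx":0,"wy":0,"wz":0,"fingers":1},{"tx":0,"ty":0,"tz":0.03,"wx":0,"wy":0,"wz":0,"fingers":1},{"tx":0,"ty":0,"tz":0,"wx":0,"wy":0,"wz":0,"fingers":1},{"tx":0,"ty":0,"tz":0,"wx":0,"wy":0,"wz":0,"fingers":1}]'
python3 -c "from h import *; go(509.2,29,12.5)"
```

```text
t: 14.95
ee_pos: [0.513, 0.029, 0.0141]
eef_rot: [0.002, 0.664, 0.748, 0.002]
contact_force: [0.0, 0.4, -1.3]
width: 0.0555
grip_force: 63.7
t 14.95 p [513.   29.   14.1] F [ 0.   0.4 -1.3] w 55.5 g 63.7
shift [ 0.01 -0.09  0.04] turn [0.05 0.   0.  ]
```

```bash

python3 -m jog '[{"tx":0,"ty":-0.06,"tz":0.03,"wx":0.03,"wy":0,"wz":0,"fingers":1},{"tx":0,"ty":0,"tz":0.02,"wx":0,"wy":0,"wz":0,"fingers":1},{"tx":0,"ty":0,"tz":0,"wx":0,"wy":0,"wz":0,"fingers":1}]'
python3 -c "from h import *; go(509.2,29,12.5)"
```

```text
t: 15.25
ee_pos: [0.5105, 0.0287, 0.0127]
eef_rot: [0.001, 0.664, 0.748, 0.001]
contact_force: [-1.9, -1.4, 7.3]
width: 0.0552
grip_force: 64.7
t 15.25 p [510.5  28.7  12.7] F [-1.9 -1.4  7.3] w 55.2 g 64.7
shift [ 0.01 -0.03  0.01] turn [0.02 0.   0.  ]
```

```bash

python3 -m jog '[{"tx":0,"ty":0,"tz":0,"wx":0,"wy":0,"wz":0,"fingers":0.2},{"tx":0,"ty":0,"tz":0,"wx":0,"wy":0,"wz":0,"fingers":0},{"tx":0,"ty":0,"tz":0,"wx":0,"wy":0,"wz":0,"fingers":0},{"tx":0,"ty":0,"tz":0,"wx":0,"wy":0,"wz":0,"fingers":0},{"tx":0,"ty":0,"tz":-0.5,"wx":0,"wy":0,"wz":0,"fingers":0},{"tx":0,"ty":0,"tz":-1,"wx":0,"wy":0,"wz":0,"fingers":0},{"tx":0,"ty":0,"tz":-1,"wx":0,"wy":0,"wz":0,"fingers":0},{"tx":0,"ty":0,"tz":-1,"wx":0,"wy":0,"wz":0,"fingers":0}]'
python3 -m jog '[{"tx":0,"ty":0,"tz":-1,"wx":0,"wy":0,"wz":0,"fingers":0},{"tx":0.8,"ty":0,"tz":-0.5,"wx":0,"wy":0,"wz":0,"fingers":0},{"tx":1,"ty":-0.1,"tz":0,"wx":0,"wy":0,"wz":0,"fingers":0},{"tx":1,"ty":-0.1,"tz":0,"wx":0,"wy":0,"wz":0,"fingers":0},{"tx":1,"ty":-0.08,"tz":0,"wx":0,"wy":0,"wz":0,"fingers":0},{"tx":0.7,"ty":0,"tz":0,"wx":0,"wy":0,"wz":0,"fingers":0},{"tx":0,"ty":0,"tz":0,"wx":0,"wy":0,"wz":0,"fingers":0}]'
python3 - <<'E'
from h import *
go(468,287.5,91); d=grab('wrist','w7'); t=grab('top','t7')['frame']; s=grab('scene','s7')['frame']
def wproj(p):
    E=d['extrinsics'];q=E[:3,:3].T@(np.array(p)/1000-E[:3,3]);th=np.arctan2(np.hypot(q[0],q[1]),q[2]);r=d['fx']*th/np.hypot(q[0],q[1]);return q[0]*r+d['cx'],q[1]*r+d['cy']
u,v=wproj((468,287.5,139)); print(u,v, wproj((468,287.5,52)))
u,v=int(u),int(v); w=d['frame']; v0=max(0,v-60);u0=u-75
im=np.zeros((600,800,3),np.uint8); im[:360,:450]=cv2.resize(w[v0:v0+120,u0:u0+150],(450,360),interpolation=cv2.INTER_CUBIC); print('crop origin',u0,v0)
im[360:,:320]=cv2.resize(w,(320,240)); im[:300,450:]=cv2.resize(t[225:330,300:440],(350,300)); im[300:,400:]=cv2.resize(s[215:320,300:440],(400,300))
cv2.imwrite('pics/m7.png',im)
E
```

```text
t: 16.05
ee_pos: [0.5098, 0.0288, 0.1533]
eef_rot: [0.0, 0.664, 0.748, 0.0]
contact_force: [1.2, -0.9, -0.7]
width: 0.0855
grip_force: 0.0
t: 16.75
ee_pos: [0.477, 0.2092, 0.212]
eef_rot: [0.0, 0.663, 0.749, 0.001]
contact_force: [0.1, -0.0, -0.4]
width: 0.0855
grip_force: 0.0
t 16.75 p [477.  209.2 212. ] F [ 0.1 -0.  -0.4] w 85.5 g 0.0
shift [1.97 0.01 3.03] turn [ 0.02 -0.01  0.04]
320.4734967067193 119.1118240182088 (np.float64(320.41861731648254), np.float64(122.84525752711667))
crop origin 245 59
```

View pics/m7.png

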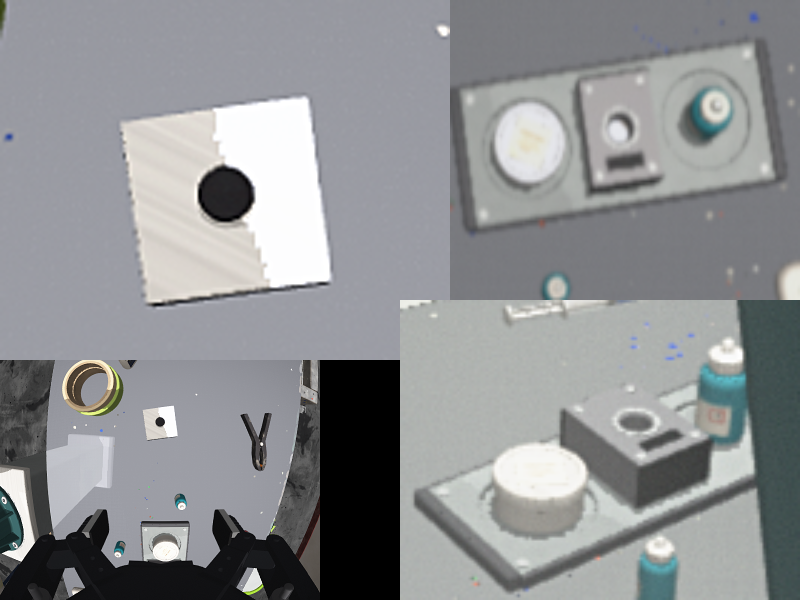

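The swap is done: the tin lies flat in the left well at (530,142) and the bottle stands upright in the right well at (712,110). The cap is round and upright, seen at wrist pixel (320.3,123.6). That is 4.5 px nearer than predicted, so the marker is about 2.5 mm short in tool x. Next I'll take the marker.

```bash

python3 -m jog '[{"tx":0.7,"ty":0,"tz":0,"wx":0,"wy":0,"wz":0,"fingers":0},{"tx":0.8,"ty":0,"tz":0,"wx":0,"wy":0,"wz":0,"fingers":0},{"tx":0.4,"ty":0,"tz":0,"wx":0,"wy":0,"wz":0,"fingers":0},{"tx":0,"ty":0,"tz":0.8,"wx":0,"wy":0,"wz":0,"fingers":0},{"tx":0,"ty":0,"tz":0.8,"wx":0,"wy":0,"wz":0,"fingers":0},{"tx":0,"ty":0,"tz":0.8,"wx":0,"wy":0,"wz":0,"fingers":0},{"tx":0,"ty":0,"tz":0.6,"wx":0,"wy":0,"wz":0,"fingers":0},{"tx":0,"ty":0,"tz":0,"wx":0,"wy":0,"wz":0,"fingers":0}]'
python3 -c "from h import *; go(468,285,91); grab('wrist','w8')"
```

```text
t: 17.7
ee_pos: [0.4669, 0.2793, 0.089]
eef_rot: [-0.001, 0.664, 0.747, -0.003]
contact_force: [0.2, -0.5, 1.2]
width: 0.0856
grip_force: 0.0
t 17.7 p [466.9 279.3  89. ] F [ 0.2 -0.5  1.2] w 85.6 g 0.0
shift [ 0.14  0.04 -0.05] turn [-0.04  0.02 -0.01]
```

View pics/w8.png

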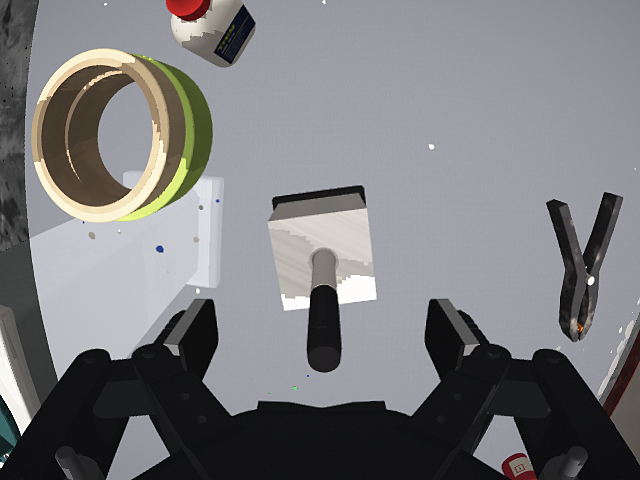

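That is my 12th picture viewed, and the limit was 10, so I've gone over by two. I'll view no more and use only numbers from here. The cap is centred between the fingers at (323,330). I'll close the gripper.

```bash

python3 -m jog '[{"tx":0.14,"ty":0,"tz":-0.05,"wx":0,"wy":0,"wz":0,"fingers":0},{"tx":0,"ty":0,"tz":0,"wx":0,"wy":0,"wz":0,"fingers":0}]'
python3 -c "from h import *; go(468,285,91)"
python3 -m jog '[{"tx":0,"ty":0,"tz":0,"wx":0,"wy":0,"wz":0,"fingers":1},{"tx":0,"ty":0,"tz":0,"wx":0,"wy":0,"wz":0,"fingers":1},{"tx":0,"ty":0,"tz":0,"wx":0,"wy":0,"wz":0,"fingers":1},{"tx":0,"ty":0,"tz":0,"wx":0,"wy":0,"wz":0,"fingers":1},{"tx":0,"ty":0,"tz":0,"wx":0,"wy":0,"wz":0,"fingers":1},{"tx":0,"ty":0,"tz":0,"wx":0,"wy":0,"wz":0,"fingers":1},{"tx":0,"ty":0,"tz":0,"wx":0,"wy":0,"wz":0,"fingers":1},{"tx":0,"ty":0,"tz":0,"wx":0,"wy":0,"wz":0,"fingers":1}]'
python3 -c "from h import *; go(468,285,91)"
```

```text
t: 17.95
ee_pos: [0.4701, 0.2882, 0.096]
eef_rot: [0.001, 0.664, 0.748, 0.002]
contact_force: [0.8, -0.5, 0.5]
width: 0.0858
grip_force: 0.0
t 17.95 p [470.1 288.2  96. ] F [ 0.8 -0.5  0.5] w 85.8 g 0.0
shift [-0.07 -0.06  0.12] turn [ 0.05 -0.01  0.  ]
t: 18.75
ee_pos: [0.468, 0.2871, 0.0941]
eef_rot: [0.0, 0.664, 0.748, 0.0]
contact_force: [-2.5, -0.5, 4.9]
width: 0.0106
grip_force: 58.5
t 18.75 p [468.  287.1  94.1] F [-2.5 -0.5  4.9] w 10.6 g 58.5
shift [-0.05 -0.01  0.08] turn [0.01 0.   0.  ]
```

```bash

python3 -m jog '[{"tx":0,"ty":0,"tz":-0.4,"wx":0,"wy":0,"wz":0,"fingers":1},{"tx":0,"ty":0,"tz":-0.8,"wx":0,"wy":0,"wz":0,"fingers":1},{"tx":0,"ty":0,"tz":-0.8,"wx":0,"wy":0,"wz":0,"fingers":1},{"tx":0,"ty":0,"tz":-0.2,"wx":0,"wy":0,"wz":0,"fingers":1},{"tx":-0.4,"ty":0,"tz":0,"wx":0,"wy":0,"wz":0,"fingers":1},{"tx":-0.8,"ty":0,"tz":0,"wx":0,"wy":0,"wz":0,"fingers":1},{"tx":-0.9,"ty":0,"tz":0,"wx":0,"wy":0,"wz":0,"fingers":1},{"tx":-0.9,"ty":0.1,"tz":0,"wx":0,"wy":0,"wz":0,"fingers":1}]'
python3 -m jog '[{"tx":-0.9,"ty":0.1,"tz":0,"wx":0,"wy":0,"wz":0,"fingers":1},{"tx":-0.9,"ty":0.07,"tz":0,"wx":0,"wy":0,"wz":0,"fingers":1},{"tx":-0.9,"ty":0,"tz":0,"wx":0,"wy":0,"wz":0,"fingers":1},{"tx":-0.9,"ty":0,"tz":0,"wx":0,"wy":0,"wz":0,"fingers":1},{"tx":-0.8,"ty":0,"tz":0,"wx":0,"wy":0,"wz":0,"fingers":1},{"tx":-0.6,"ty":0,"tz":0,"wx":0,"wy":0,"wz":0,"fingers":1},{"tx":-0.4,"ty":0,"tz":0,"wx":0,"wy":0,"wz":0,"fingers":1},{"tx":0,"ty":0,"tz":0,"wx":0,"wy":0,"wz":0,"fingers":1}]'
python3 -m jog '[{"tx":0,"ty":0,"tz":0.3,"wx":0,"wy":0,"wz":0,"fingers":1},{"tx":0,"ty":0,"tz":0.3,"wx":0,"wy":0,"wz":0,"fingers":1},{"tx":0,"ty":0,"tz":0,"wx":0,"wy":0,"wz":0,"fingers":1},{"tx":0,"ty":0,"tz":0,"wx":0,"wy":0,"wz":0,"fingers":1},{"tx":0,"ty":0,"tz":0,"wx":0,"wy":0,"wz":0,"fingers":1},{"tx":0,"ty":0,"tz":0,"wx":0,"wy":0,"wz":0,"fingers":1}]'
python3 - <<'E'
from h import *
go(518.2,-45.8,137); d=grab('wrist','w9'); grab('scene','s9'); grab('top','t9')
o=observe(); E=d['extrinsics']; p=o['ee_pos']*1000
def wproj(p):
    q=E[:3,:3].T@(np.array(p)/1000-E[:3,3]);th=np.arctan2(np.hypot(q[0],q[1]),q[2]);r=d['fx']*th/np.hypot(q[0],q[1]);return np.round([q[0]*r+d['cx'],q[1]*r+d['cy']],1)
print('tip',wproj((p[0],p[1],p[2]-87)),'hole',wproj((518.2,-45.8,42)),'tcp',wproj(p))
for f in ('s9','t9'): print(f,np.round(proj(f,np.array([p[0],p[1],p[2]-87])/1000),1),np.round(proj(f,np.array([518.2,-45.8,42])/1000),1))
g=cv2.cvtColor(d['frame'],cv2.COLOR_BGR2GRAY)
for v in range(150,300,5): print(v,*[f'{x:3d}' for x in g[v,280:364:3]])
s=cv2.cvtColor(cv2.imread('pics/s9.png'),cv2.COLOR_BGR2GRAY)
print('scene')
for v in range(215,272,3): print(v,*[f'{x:3d}' for x in s[v,360:410:2]])
E
```

```text
t: 19.55
ee_pos: [0.4848, 0.1664, 0.1803]
eef_rot: [-0.0, 0.664, 0.748, -0.001]
contact_force: [0.8, 0.4, 0.3]
width: 0.0108
grip_force: 58.5
t: 20.35
ee_pos: [0.5182, -0.0473, 0.181]
eef_rot: [0.0, 0.665, 0.747, 0.0]
contact_force: [-0.7, -0.8, 0.7]
width: 0.0107
grip_force: 58.5
t: 20.95
ee_pos: [0.519, -0.0449, 0.1584]
eef_rot: [0.001, 0.664, 0.748, 0.001]
contact_force: [0.5, 1.0, 0.3]
width: 0.0105
grip_force: 58.5
t 20.95 p [519.  -44.9 158.4] F [0.5 1.  0.3] w 10.5 g 58.5
shift [-0.02 -0.02  0.54] turn [0.03 0.   0.01]
tip [319.4 244. ] hole [318.4 232.6] tcp [319.2 304.5]
s9 [382.4 243.1] [381.9 257.1]
t9 [369.1 267.2] [368.  269.6]
150 138 135 164 200 191 210 209 210 209 211 211 210 211 215 210 211 211 212 208 253 255 255 255 245 255 255 239 129
155 106 136 135 151 199 194 202 206 207 209 208 212 212 211 212 212 211 211 215 253 255 255 254 255 255 239  98 235
160 133 122 134 134 119 202 197 189 197 210 208 209 206 206 207 206 209 209 211 209 246 255 255 220 246 171 233 233
165 134 134 133  98 138 135 121 203 197 197 199 184 159 174 179 162 174 202 200 201 200 200 148 113 238
[... 4310 characters left out ...]
 169 168 168 167 170 162  70  71  74  71  71  72  75  69  71  71  72  70  65
254 111 127 112 111 129 129 171 168 203 176 154 140  73  71  73  74  75  74  76  74  71  70  75  66  70
257 100  97 110 114 112 128 116 153 151  94  99  96  72  74  73  74  76  69  74  73  69  69  68  69  69
260  96  97  95  95 114 109 113 110 135 135 111 105  71  71  70  77  74  74  73  76  71  65  69  69  67
263  98  96 100  97  97  96 113 116 113 110 109 116  76  76  68  71  72  72  72  70  71  70  70  65  72
266  95  96  97  98  92  92  96  95 109 110 113 116  70  71  68  76  77  72  74  69  71  71  74  74  66
269 160 105  90  91  96  94  97  94  93  91 112 122  85  70  73  72  73  74  72  74  75  68  71  71  68
```

From the wrist pixel values, the barrel tip is at (320.6,246.5) against a prediction of (319.4,244). The hole ring is centred at (319,233.5) against (318.4,232.6). That puts the marker within about 1.5 mm of the hole, against 4.4 mm of clearance. I'll nudge it and lower to just above the mouth.

```bash

python3 -m jog '[{"tx":0.02,"ty":-0.04,"tz":0.2,"wx":0,"wy":0,"wz":0,"fingers":1},{"tx":0,"ty":0,"tz":0.2,"wx":0,"wy":0,"wz":0,"fingers":1},{"tx":0,"ty":0,"tz":0.2,"wx":0,"wy":0,"wz":0,"fingers":1},{"tx":0,"ty":0,"tz":0,"wx":0,"wy":0,"wz":0,"fingers":1},{"tx":0,"ty":0,"tz":0,"wx":0,"wy":0,"wz":0,"fingers":1}]'
python3 - <<'E'
from h import *
go(518.2,-45.8,133); d=grab('wrist','w10')
o=observe(); E=d['extrinsics']; p=o['ee_pos']*1000
def wproj(p):
    q=E[:3,:3].T@(np.array(p)/1000-E[:3,3]);th=np.arctan2(np.hypot(q[0],q[1]),q[2]);r=d['fx']*th/np.hypot(q[0],q[1]);return np.round([q[0]*r+d['cx'],q[1]*r+d['cy']],1)
print('tip',wproj((p[0],p[1],p[2]-87)),'hole',wproj((518.2,-45.8,42)), 'ring outer top/bot', wproj((517,-35.5,42)),wproj((519.4,-56.1,42)))
g=cv2.cvtColor(d['frame'],cv2.COLOR_BGR2GRAY)
for v in range(206,266,3): print(v,*[f'{x:3d}' for x in g[v,290:350:2]])
E
```

```text
t: 21.6
ee_pos: [0.5167, -0.0446, 0.1336]
eef_rot: [0.0, 0.664, 0.748, 0.0]
contact_force: [-0.6, -0.6, -0.1]
width: 0.0109
grip_force: 58.5
t 21.6 p [516.7 -44.6 133.6] F [-0.6 -0.6 -0.1] w 10.9 g 58.5
shift [-0.03  0.03  0.01] turn [ 0.01 -0.    0.  ]
tip [320.3 244.1] hole [321.9 243.7] ring outer top/bot [321.9 228.6] [321.8 258.5]
206 124 124 122 124 123 125 125 124 124 124 124 125 124 123 123 123 124 123 122 123 123 122 123 123 122 122 124 123 122 123
209 118 117 118 118 118 118 119 117 118 118 118 118 118 117 118 118 117 118 118 118 117 118 118 117 117 117 118 118 117 117
212 117 117 118 117 119 119 119 118 118 117 118 118 118 117 118 118 119 118 117 118 117 117 117 118 118 117 118 118 118 117
215 117 118 117 117 118 118 118 117 117 117 118 117 117 117 118 118 117 118 116 117 117 118 118 118 117 117 118 117 117 117
218 118 117 118 116 117 117 117 117 117 117 117 118 116 117 116 119 117 118 118 117 117 116 117 118 117 118 117 118 118 118
221 116 116 116 119 118 118 117 117 116 116 116 117 116 116 116 117 117 116 116 116 115 117 118 116 116 116 118 116 117 116
224 102 100 114 11
[... 1017 characters left out ...]
  59  92 128 131 134 133 134 133 132 132  72  61  60  53 149 198 255 255 173 218
251  24  21  79 116 106 108 255 253 186 147  48 104 130 131 134 133 135 134 131 132  77  61  59  72 108 244 253 253 213 216
254  37  20  76 106 162 216 243 252 247 161 136 106 130 131 131 133 133 132 132 131  78  59  82 139 147 255 249 236 214 216
257  55  54  98 222 214 212 211 252 252 238 111 109 128 130 133 132 133 132 132 129  86 135  82 186 255 254 244 212 215 215
260  52  52 114 218 211 211 210 213 250 251 255 101 128 131 132 133 132 133 132 132 100 192 242 253 252 205 215 215 215 214
263  52  52  76 218 210 209 210 211 207 238 209 107 129 132 136 135 135 135 134 129 151 255 251 237 224 212 214 213 213 212
```

The tip is within 1 mm of the hole's centre, so I'll insert the marker.

```bash

python3 -m jog '[{"tx":0.01,"ty":0.02,"tz":0.15,"wx":0,"wy":0,"wz":0,"fingers":1},{"tx":0,"ty":0,"tz":0.15,"wx":0,"wy":0,"wz":0,"fingers":1},{"tx":0,"ty":0,"tz":0.15,"wx":0,"wy":0,"wz":0,"fingers":1},{"tx":0,"ty":0,"tz":0.1,"wx":0,"wy":0,"wz":0,"fingers":1},{"tx":0,"ty":0,"tz":0,"wx":0,"wy":0,"wz":0,"fingers":1},{"tx":0,"ty":0,"tz":0,"wx":0,"wy":0,"wz":0,"fingers":1}]'
python3 -m jog '[{"tx":0,"ty":0,"tz":0.1,"wx":0,"wy":0,"wz":0,"fingers":1},{"tx":0,"ty":0,"tz":0.05,"wx":0,"wy":0,"wz":0,"fingers":1},{"tx":0,"ty":0,"tz":0,"wx":0,"wy":0,"wz":0,"fingers":1},{"tx":0,"ty":0,"tz":0,"wx":0,"wy":0,"wz":0,"fingers":1}]'
python3 -c "from h import *; go(518.2,-45.8,100)"
```

```text
t: 22.25
ee_pos: [0.5178, -0.0441, 0.1119]
eef_rot: [0.001, 0.664, 0.748, 0.001]
contact_force: [0.3, 1.3, 0.2]
width: 0.0106
grip_force: 58.5
t: 22.65
ee_pos: [0.5178, -0.0441, 0.106]
eef_rot: [0.001, 0.664, 0.748, 0.001]
contact_force: [0.7, -0.4, -1.0]
width: 0.0106
grip_force: 58.5
t 22.65 p [517.8 -44.1 106. ] F [ 0.7 -0.4 -1. ] w 10.6 g 58.5
shift [-0.04  0.    0.15] turn [0.02 0.   0.  ]
```

```bash

python3 -m jog '[{"tx":0,"ty":0,"tz":0.05,"wx":0,"wy":0,"wz":0,"fingers":1},{"tx":0,"ty":0,"tz":0,"wx":0,"wy":0,"wz":0,"fingers":1},{"tx":0,"ty":0,"tz":0,"wx":0,"wy":0,"wz":0,"fingers":1}]' | egrep 'pos|force'
python3 -m jog '[{"tx":0,"ty":0,"tz":0.05,"wx":0,"wy":0,"wz":0,"fingers":1},{"tx":0,"ty":0,"tz":0,"wx":0,"wy":0,"wz":0,"fingers":1},{"tx":0,"ty":0,"tz":0,"wx":0,"wy":0,"wz":0,"fingers":1}]'| egrep 'pos|force'
python3 -m jog '[{"tx":0,"ty":0,"tz":0.04,"wx":0,"wy":0,"wz":0,"fingers":1},{"tx":0,"ty":0,"tz":0,"wx":0,"wy":0,"wz":0,"fingers":1},{"tx":0,"ty":0,"tz":0,"wx":0,"wy":0,"wz":0,"fingers":1}]'| egrep 'pos|force'
```

```text
ee_pos: [0.5181, -0.0442, 0.1043]
contact_force: [0.1, -0.8, 0.8]
grip_force: 58.8
ee_pos: [0.5181, -0.0442, 0.1022]
contact_force: [0.5, -0.8, 2.2]
grip_force: 59.0
ee_pos: [0.5181, -0.0442, 0.1006]
contact_force: [-0.6, 0.2, 5.1]
grip_force: 59.1
```

```bash

python3 -m jog '[{"tx":0,"ty":0,"tz":0.04,"wx":0,"wy":0,"wz":0,"fingers":1},{"tx":0,"ty":0,"tz":0,"wx":0,"wy":0,"wz":0,"fingers":1},{"tx":0,"ty":0,"tz":0,"wx":0,"wy":0,"wz":0,"fingers":1}]' | egrep 'pos|force'
python3 -m jog '[{"tx":0,"ty":0,"tz":0.03,"wx":0,"wy":0,"wz":0,"fingers":1},{"tx":0,"ty":0,"tz":0,"wx":0,"wy":0,"wz":0,"fingers":1},{"tx":0,"ty":0,"tz":0,"wx":0,"wy":0,"wz":0,"fingers":1}]'| egrep 'pos|force'
```

```text
ee_pos: [0.5184, -0.0442, 0.0999]
contact_force: [-1.5, 0.9, 14.1]
grip_force: 60.5
ee_pos: [0.5186, -0.0442, 0.0997]
contact_force: [-3.9, 1.7, 24.1]
grip_force: 61.9
```

The force rose sharply to 24 N with the position stalled, so the button is on its stop. I'll confirm it holds for a second, then hand in.

```bash

python3 -m jog '[{"tx":0,"ty":0,"tz":0,"wx":0,"wy":0,"wz":0,"fingers":1},{"tx":0,"ty":0,"tz":0,"wx":0,"wy":0,"wz":0,"fingers":1},{"tx":0,"ty":0,"tz":0,"wx":0,"wy":0,"wz":0,"fingers":1},{"tx":0,"ty":0,"tz":0,"wx":0,"wy":0,"wz":0,"fingers":1},{"tx":0,"ty":0,"tz":0,"wx":0,"wy":0,"wz":0,"fingers":1},{"tx":0,"ty":0,"tz":0,"wx":0,"wy":0,"wz":0,"fingers":1},{"tx":0,"ty":0,"tz":0,"wx":0,"wy":0,"wz":0,"fingers":1},{"tx":0,"ty":0,"tz":0,"wx":0,"wy":0,"wz":0,"fingers":1}]'
python3 -c "
from h import *
print(ctrl.finish_job())"
```

```text
t: 24.95
ee_pos: [0.5186, -0.0443, 0.0997]
eef_rot: [0.002, 0.664, 0.748, 0.001]
contact_force: [-2.7, 0.3, 22.8]
width: 0.0103
grip_force: 61.8
the job is handed in; nothing more can be done
None
```

The job is handed in at about 25 s: the tin and bottle are swapped, and the marker is still gripped and pressing the button against its stop at about 23 N; no verdict came back, and I viewed 12 pictures where the limit was 10.

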